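# Shut the bench press and knock its locking pin home

### The job

A blank is loaded in the small wooden press: swing the press's open lid shut, then take the mallet and, from above, knock the red-headed sprung pin on the lid down until it is fully home, so that the lid is locked. Do not touch the red head with the gripper. Afterwards stand the mallet back on its head on the green mat, and leave the other things on the bench undisturbed.

Things in the scene. Friction and masses are not known exactly. Their poses are not given: they have to be found in the camera images.
- press: Fixed wooden press, light wood, 150 mm (x) by 160 mm (y) and 60 mm high, with a shallow bed in its top; origin at the centre of its underside. Its hinge is along its +x side (away from the robot), its front rim on -x.
- lid_hinge (a point): Middle of the lid's hinge line, fixed on the press 70 mm to +x of its origin and 60 mm up; axes as the press's, the hinge line along y.
- lid (a joint): Angle (rad) of the dark wooden lid: 0 shut and level, 1.57 upright, starting half open or more. 142 mm from hinge line to free edge, 150 mm wide (y), 14 mm thick; shut, its underside is at the hinge line's height. Its stiff hinge stays where left (about 7 N at the edge moves it): push it over with closed fingertips on its outer (top) face beside the pin.
- pin (a joint): How far (m) the locking pin is driven into the lid: 0 fully up, 0.025 fully home. Held by a friction spring: about 6 to 9 N moves it, and it stays where it is left.
- pin_cap: Red round head of the steel locking pin, 28 mm diameter, 12 mm thick; origin at the centre of its striking (top) face, z along the pin, outward from the lid. The pin stands on the lid's centre line 115 mm from the hinge; its face is 40 mm above the lid's top face when up, 15 mm when home. Shaft below it 14 mm in diameter.
- mallet: Mallet standing on its head: black round rubber head, axis vertical, 58 mm diameter, 80 mm tall; origin at the centre of its lower (striking) face. Level light-wood handle 40 mm above that face, reaching 182 mm from the head's axis along the mallet's -x; 24 mm wide (y), 30 mm tall (z). About 0.3 kg, mostly head; grip from above 60 to 70 mm from the head's axis.
- mat: Fixed flat green mat, 240 mm (x) by 180 mm (y), 3 mm thick; origin at the centre of its underside.
- blank: Plywood blank 75 by 110 mm, 12 mm thick, lying loose in the press's bed; origin at the centre of its underside.
- can: Bystander: tall yellow can, 72 mm diameter, 120 mm high; origin under its middle.
- jar: Bystander: glass jar with white cap, 60 mm diameter, 80 mm high; origin under its middle.
- pliers: Bystander: red-handled pliers lying flat, 160 mm long, 14 mm high; origin under its middle.
- file: Bystander: file with wooden handle lying flat, 240 mm long, 16 mm high; origin under its middle.
- strips: Bystander: bundle of three wooden strips held by a blue band, 280 mm long, 13 mm high; origin under its middle.
- tape: Bystander: roll of blue tape lying flat, 90 mm diameter, 22 mm high; origin under its middle.
- cup: Bystander: blue cup, 72 mm diameter, 90 mm high; origin under its middle.

How it is judged (in metres and radians):
On the way, in this order (a step that is already met when the one before it is completed fails the run):
1. the lid is shut (within 0.05 rad, about 3 degrees) with the pin still up (driven less than 10 mm) (value of joint lid below 0.05 rad and value of joint pin below 0.01 m), for 0.2 s.
2. the mallet is held over the pin: its lower face at least 30 mm above the red head and centred within 25 mm of it, lid shut and pin still up (all of step 1 and z of mallet in the frame of pin_cap above 0.03 m and horizontal distance between mallet and pin_cap below 0.025 m), for 0.05 s.
3. the mallet strikes the red head with a quick blow: the pin goes down faster than 0.08 m/s under the mallet (value of joint lid below 0.05 rad and velocity of joint pin above 0.08 m/s and contact force between mallet and pin_cap above 0.5 N).
4. the pin is home (driven at least 21 of its 25 mm; more blows are allowed), the lid shut, and the mallet's face lifted at least 30 mm off it (value of joint lid below 0.05 rad and value of joint pin above 0.021 m and z of mallet in the frame of pin_cap above 0.03 m), for 0.1 s.
At the end, for the whole second after the job is handed in: The lid is shut within 0.05 rad, the pin driven at least 21 mm, the blank still in the press bed (its middle within 35 mm of the press centre), and the mallet stands still and upright (within 0.12 rad) on its striking face on the green mat, the middle of its head within 80 mm of the mat's centre (value of joint lid below 0.05 rad and value of joint pin above 0.021 m and horizontal distance between mallet and mat below 0.08 m and z of mallet in the frame of mat between -0.005 and 0.012 m and angle between mallet's own z axis and vertical below 0.12 rad and linear speed of mallet below 0.02 m/s and horizontal distance between blank and press below 0.035 m); the robot touches nothing.
It fails at once if the gripper or arm touches the red pin head (more than 0.5 N) (contact force between any of the fingers, the arm and pin_cap above 0.5 N).
It fails at once if a bystander (can, jar, pliers, file, strips, tape or cup) is moved more than 30 mm (distance of any of can, jar, pliers, file, strips, tape, cup from where it was at the start of the episode above 0.03 m).
It also fails if it takes over 58 s, if anything falls off the work surface, if the arm or the gripper's body presses on something with over 40 N, if the wrist force passes 120 N, or if a joint passes its speed limit or range.

### The arm

A 6-joint arm with a two-finger parallel gripper is mounted at the origin on the work surface. World frame = base frame: x ahead of the robot, y to its left, z up, the work surface at z = 0. Lengths are in m, angles in degrees, forces in N, time in s.
With the tool pointing down it reaches from about 0.35 to 0.875 m from the base axis. Payload 4.2 kg.
Tool frame: the origin (TCP) lies on the centre line of the jaws, within the pads' length; the fingertips stand r.tip_extent ahead of it and the grasp point (between the pads) lies 11 mm behind it (r.tip_extent is the distance from the TCP to the fingertips, in m); z points along the fingers, y is the line along which they close (so a half turn about z gives the same grasp; the last joint's range is limited). The gripper opens to 87 mm and grips with 3 to 60 N. Pads are 19 mm wide; open, the fingers measure 117 mm over their backs; the gripper's body (75 mm by 190 mm) begins 51 mm behind the grasp point.
Start: joints at [-60.241, 22.042, 0.453, 0, -68.411, -14.817], TCP at [0.161, -0.604, 0.231] pointing down, gripper open.
Joint ranges: [-179.83, 179.83], [-69.29, 118.12], [-61.27, 80.66], [-181.25, 117.63], [-171.15, -9.14], [-177.46, 177.46]. Speed limits (degrees/s): [159.86, 159.86, 180, 180, 180, 180].

### API

Orientations are given as a 3x3 rotation matrix whose columns are the frame's x, y, z axes.
In Python, from station import r gives the robot as it stands.
- The arm moves only by the shell command python3 -m jog 'ROWS'. ROWS is text: rows parted by semicolons, each of 5 numbers parted by spaces: the opening, from 0 (shut) to 1 (fully open), then the shift along the world's x, y, z in mm, then the turn about the world's z in degrees. In form: hand dx dy dz roll; .... A call has 1 to 5 rows; each row shifts and turns the commanded pose from where the row before left it; what a row does not reach is not made up. A row lasts 1/8 s, in which the tool goes at most 62.5 mm and 10.7 degrees, less where a joint would pass 70% of its speed; a pose out of reach is approached as far as the arm can. A call is refused whole if a number of a shift passes 62.5 or a number of a turn 10.7, either way. A call with a gripper value outside its range is refused whole. The fingers move at their own pace and stop on an object; the grip force is fixed at half the most. Time passes only in rows, so rows that do not move let the fingers close. It gives the time, the measured TCP pose, the force, the opening and the grip force at its end, in the units of the state.
- r.sense(): the state, without advancing time (a new reading comes with each control period).
- r.capture(name): name is "side" or "top" or "wrist"; returns a dict with "pixels" (480x640x3 uint8, red, green, blue), "fovy" (degrees; the focal length in pixels is half the picture's height over the tangent of half this angle, whatever the lens; pixels are square), "cx", "cy" (the principal point, pixels), "origin" and "orientation" of the camera in the world; the wrist camera has in their place "T_tool_cam" (4x4, takes a point from camera to tool coordinates, whose origin is the TCP and whose axes are the flange's). Camera axes: x right, y down, z forward; pixel columns grow to the right and rows downward; lengths in m; the calibration is good to about 2 mm. A picture is of the moment at which its call begins: read the wrist's pose just before it. There is no depth.
- r.finish_job(): hands the job in; it is judged then, once.
The state is a dict: "time_s": time; "joints": joint angles; "joint_velocities": joint speeds; "effort": joint torques, N m; "tcp_pos": TCP position; "ee_rot": TCP orientation; "wrist_force": force on the tool from outside, world axes, zero at the start; "moment": the same for the moment, N m; "gripper_width": opening from 0.0 (shut) to 1.0 (fully open); "gripper_force": force on a finger pad.
Only numpy, scipy, OpenCV 4.12 (cv2) and the standard library are available. Lean on these libraries where they do the work, as an engineer would, in place of code of your own. Each camera call takes 0.05 s, during which the arm holds its last target. There are 200 camera calls.

## Working session

There is one attempt and no reset: what is moved stays moved. The work goes in short steps, Python scripts to look and compute and a shell command to move; the robot and the scene stay as the last step left them, time stands still between calls to the robot, and variables do not carry over. Pictures are saved under pics/ and viewed, at most 10 in all, crops included, and the job is handed in when it is done.

```bash
mkdir -p pics; cat > h.py <<'E'
import numpy as np, cv2
from station import r
def cam(c):
    f=240/np.tan(np.radians(c["fovy"])/2)
    return f,c["cx"],c["cy"],np.array(c["origin"]),np.array(c["orientation"])
def ray(c,u,v):
    f,cx,cy,o,R=cam(c); return o,R@np.array([(u-cx)/f,(v-cy)/f,1])
def plane(c,u,v,z):
    o,d=ray(c,u,v); return o+d*(z-o[2])/d[2]
def two(c1,p1,c2,p2):
    o1,d1=ray(c1,*p1);o2,d2=ray(c2,*p2)
    s=np.linalg.lstsq(np.c_[d1,-d2],o2-o1,rcond=None)[0]
    a=o1+d1*s[0];b=o2+d2*s[1]; return (a+b)/2,np.linalg.norm(a-b)
def save(n,c): cv2.imwrite(f"pics/{n}.png",c["pixels"][:,:,::-1])
E
python3 - <<'E'
from h import *
import pickle
d={}
for n in("top","side"):
    c=r.capture(n);d[n]=c;save(n+"0",c);print(n,c["fovy"],c["origin"],np.round(c["orientation"],3).tolist())
pickle.dump(d,open("c0.pkl","wb"))
print(r.tip_extent,r.sense())
E
```

```text
top 57.689606813542234 [0.54825317 0.01056284 1.15656647] [[-0.017, -0.997, 0.077], [-1.0, 0.016, -0.004], [0.002, -0.077, -0.997]]
side 54.04181455303602 [ 0.44185767 -0.75509571  0.80178048] [[0.961, -0.191, 0.199], [-0.275, -0.649, 0.709], [-0.006, -0.737, -0.676]]
0.008 {'time_s': 0.1, 'joints': array([-6.02413561e+01,  2.20852841e+01,  3.88067108e-01, -2.59244334e-02,
       -6.84137847e+01, -1.48174323e+01]), 'joint_velocities': array([-0.00076291, -0.1638778 ,  0.17864053,  0.04305539, -0.03468395,
       -0.01745136]), 'effort': array([-4.07638636e-04, -3.91688669e+01,  1.87935019e+01,  4.23190668e+00,
        1.34429347e-02, -7.03454907e-05]), 'tcp_pos': array([ 0.16103047, -0.6033451 ,  0.22958185]), 'ee_rot': array([[-9.66233863e-01, -2.57665997e-01, -5.96329273e-04],
       [-2.57666672e-01,  9.66232018e-01,  1.89065267e-03],
       [ 8.90355328e-05,  1.98046681e-03, -9.99998035e-01]]), 'wrist_force': array([-0.75273493,  0.10443074,  0.56590441]), 'moment': array([-0.03006902,  0.0374485 , -0.02677517]), 'gripper_force': 0.0, 'gripper_width': 0.9986467491231683}
```

View pics/top0.png

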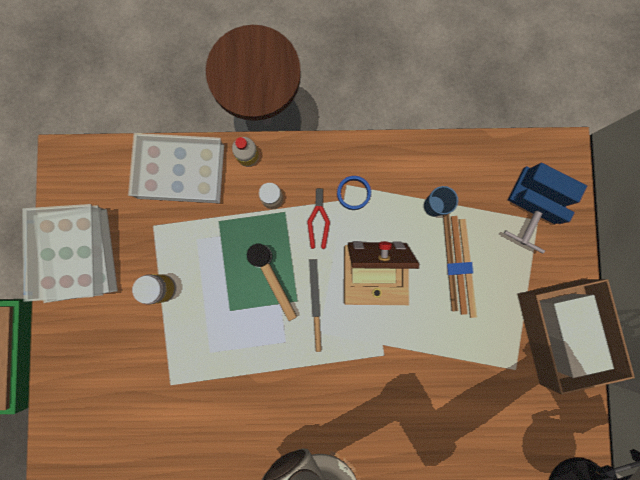

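View pics/side0.png

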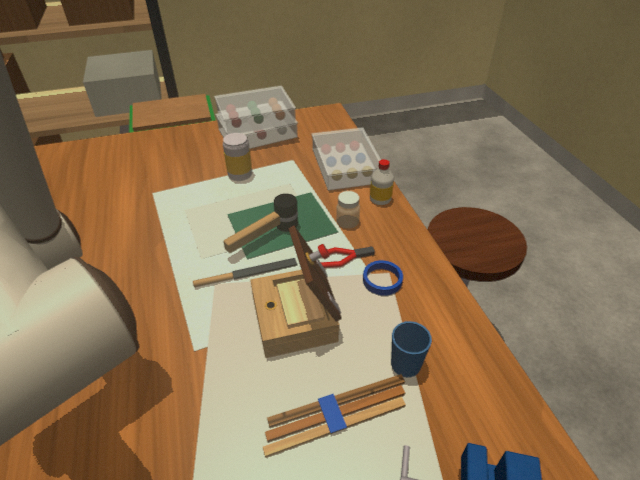

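The top view shows the mallet head at (260,255) on the green mat, with its handle running to (293,318). The press is at about (377,275), with its lid raised and the red pin at about (385,255). The file lies between them at about (316,305). I'll zoom in on the press and mallet.

```bash
python3 - <<'E'
from h import *
import pickle
d=pickle.load(open("c0.pkl","rb"))
t,s=d["top"],d["side"]
a=cv2.resize(t["pixels"][225:315,335:425],(396,396),interpolation=cv2.INTER_CUBIC)
b=cv2.resize(s["pixels"][220:360,245:345],(400,560),interpolation=cv2.INTER_CUBIC)
o=np.zeros((560,798,3),np.uint8);o[:396,:396]=a;o[:,398:]=b
cv2.imwrite("pics/crop1.png",o[:,:,::-1])
def blob(c,lo,hi,box=None):
    h=cv2.cvtColor(c["pixels"],cv2.COLOR_RGB2HSV);m=cv2.inRange(h,lo,hi)
    if box: k=np.zeros_like(m);x0,y0,x1,y1=box;k[y0:y1,x0:x1]=255;m&=k
    n,l,st,ce=cv2.connectedComponentsWithStats(m);i=1+st[1:,4].argmax();return ce[i],st[i],(l==i)
ce,st,m=blob(t,(40,70,20),(85,255,200),(180,190,320,330))
q=cv2.boxPoints(cv2.minAreaRect(cv2.findNonZero(m.astype(np.uint8))))
print("mat",[plane(t,*p,.003).round(3) for p in q],plane(t,*q.mean(0),.003))
ce,st,m=blob(t,(0,0,0),(180,255,60),(240,235,280,275));print("head",ce,st)
(c0,rad)=cv2.minEnclosingCircle(cv2.findNonZero(m.astype(np.uint8)));print(c0,rad,plane(t,*c0,.083))
ce,st,m=blob(t,(8,60,120),(25,255,255),(262,262,300,325));print("handle",ce,st)
q=cv2.minAreaRect(cv2.findNonZero(m.astype(np.uint8)));q=cv2.boxPoints(q);print([plane(t,*p,.058).round(3) for p in q])
E
```

```text
mat [array([0.704, 0.259, 0.003]), array([0.726, 0.082, 0.003]), array([0.49 , 0.053, 0.003]), array([0.469, 0.227, 0.003])] [0.59614013 0.15511984 0.003     ]
head [258.901566  254.9082774] [247 244  26  23 447]
(259.15216064453125, 255.7608642578125) 13.04159927368164 [0.60532088 0.14010817 0.083     ]
handle [278.1394052 292.2732342] [262 264  35  57 538]
[array([0.577, 0.141, 0.058]), array([0.587, 0.121, 0.058]), array([0.453, 0.051, 0.058]), array([0.442, 0.072, 0.058])]
```

View pics/crop1.png

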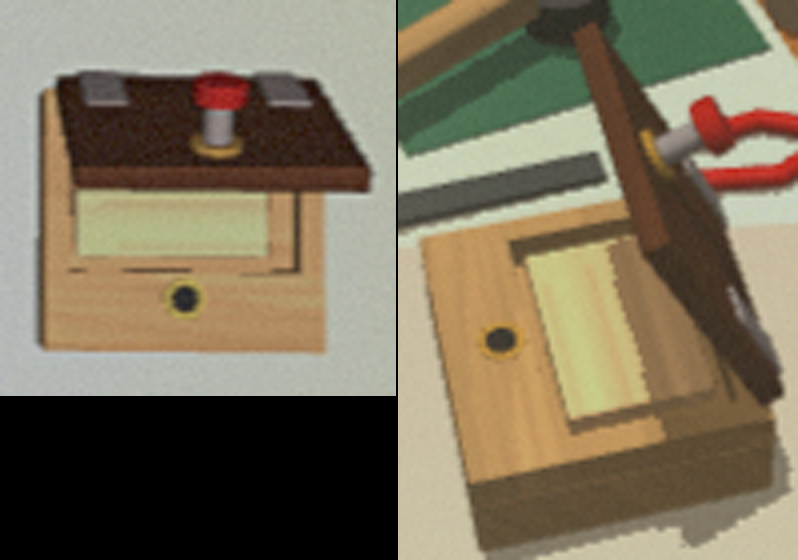

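The crop shows the lid well open, with its outer face and the pin visible from above. The lock hole in the front rim is at crop (183,298), and the free-edge corners are visible in both views.

```bash
python3 - <<'E'
from h import *
import pickle
d=pickle.load(open("c0.pkl","rb"));t,s=d["top"],d["side"]
T=lambda x,y:(335+x/4.4,225+y/4.4); S=lambda x,y:(245+(x-398)/4,220+y/4)
for n,p in dict(hole=(183,298),fl=(42,347),fr=(325,351),bl=(42,90)).items(): print(n,plane(t,*T(*p),.06).round(4))
for n,p in dict(hole=(500,340),f_near=(470,483),f_far=(423,238)).items(): print("side",n,plane(s,*S(*p),.06).round(4))
for n,a,b in(("out -y",(370,168),(667,243)),("in -y",(370,187),(648,250)),("out +y",(72,168),(600,28)),("cap",(222,92),(712,125)),("collar",(217,147),(655,158))):
    print(n,two(t,T(*a),s,S(*b)))
E
```

```text
hole [ 0.5091 -0.1503  0.06  ]
fl [ 0.4827 -0.0695  0.06  ]
fr [ 0.4778 -0.2302  0.06  ]
bl [ 0.629  -0.0727  0.06  ]
side hole [ 0.5108 -0.1515  0.06  ]
side f_near [ 0.48   -0.2311  0.06  ]
side f_far [ 0.4857 -0.0728  0.06  ]
out -y (array([ 0.57797708, -0.22695697,  0.19233644]), np.float64(0.0015369530594501139))
in -y (array([ 0.56892314, -0.22709471,  0.19072908]), np.float64(0.002462733000489696))
out +y (array([ 0.58277929, -0.0778106 ,  0.18790864]), np.float64(0.00594313534853292))
cap (array([ 0.618783  , -0.15511337,  0.18446963]), np.float64(0.0029598074674212628))
collar (array([ 0.59133676, -0.15418808,  0.169518  ]), np.float64(0.00266353078053625))
```

```bash
python3 -m jog '0 40 30 10 0; 0 40 35 10 0; 0 44 36 10 0; 0 44 36 10 0; 0 44 36 5 0'; python3 -m jog '0 44 36 0 0; 0 44 36 0 0; 0 44 36 0 0; 0 44 36 0 0; 0 44 36 0 0'; python3 -m jog '0 45 47 0 0; 0 0 0 0 0'
```

```text
time_s: 0.72
tcp_pos: [0.3744, -0.4295, 0.2759]
ee_rot: [[-0.966, -0.258, 0.0], [-0.258, 0.966, -0.0], [-0.0, -0.0, -1.0]]
wrist_force: [-0.0, -0.7, -0.9]
gripper_width: 0.517
gripper_force: 0.0
time_s: 1.35
tcp_pos: [0.5942, -0.2494, 0.2751]
ee_rot: [[-0.966, -0.258, -0.001], [-0.258, 0.966, 0.0], [0.001, 0.0, -1.0]]
wrist_force: [0.5, -0.9, 1.6]
gripper_width: 0.019
gripper_force: 0.0
time_s: 1.6
tcp_pos: [0.6386, -0.2021, 0.2733]
ee_rot: [[-0.965, -0.263, -0.002], [-0.263, 0.965, 0.001], [0.002, 0.002, -1.0]]
wrist_force: [-0.7, -0.2, -1.0]
gripper_width: 0.006
gripper_force: 0.0
```

```bash
python3 -m jog '0 0 0 -45 0; 0 0 0 -43 0; 0 -20 0 0 0; 0 -15 0 0 0; 0 -13 0 -5 0'; python3 -m jog '0 -14 0 -8 0; 0 -13 0 -8 0; 0 -11 0 -11 0; 0 -11 0 -12 0; 0 -6 0 -9 0'; python3 -m jog '0 -6 0 -10 0; 0 -4 0 -10 0; 0 -4 0 -9 0; 0 -2 0 -10 0; 0 -2 0 -8 0'
```

```text
time_s: 2.22
tcp_pos: [0.5891, -0.2063, 0.1832]
ee_rot: [[-0.966, -0.257, 0.004], [-0.257, 0.966, -0.0], [-0.004, -0.002, -1.0]]
wrist_force: [3.7, 2.2, 0.2]
gripper_width: -0.001
gripper_force: 1.5
time_s: 2.85
tcp_pos: [0.5327, -0.2061, 0.1346]
ee_rot: [[-0.966, -0.257, 0.0], [-0.257, 0.966, 0.0], [-0.0, -0.0, -1.0]]
wrist_force: [-0.3, 1.4, 3.0]
gripper_width: 0.005
gripper_force: 1.0
time_s: 3.48
tcp_pos: [0.5153, -0.2057, 0.0867]
ee_rot: [[-0.966, -0.258, -0.0], [-0.258, 0.966, -0.0], [0.0, 0.0, -1.0]]
wrist_force: [-0.0, 0.5, 1.6]
gripper_width: 0.003
gripper_force: 0.7
```

```bash
python3 -m jog '0 0 0 -3 0; 0 0 0 -3 0; 0 0 0 -1 0;0 0 0 0 0'; python3 - <<'E'
from h import *
c=r.capture("side");save("side1",c)
b=cv2.resize(c["pixels"][200:380,220:400],(540,540),interpolation=cv2.INTER_CUBIC);cv2.imwrite("pics/s1.png",b[:,:,::-1])
E
```

```text
time_s: 3.98
tcp_pos: [0.5151, -0.2057, 0.0823]
ee_rot: [[-0.966, -0.259, -0.001], [-0.259, 0.966, -0.0], [0.001, -0.0, -1.0]]
wrist_force: [-5.4, 2.1, 10.7]
gripper_width: 0.008
gripper_force: 5.7
```

View pics/s1.png

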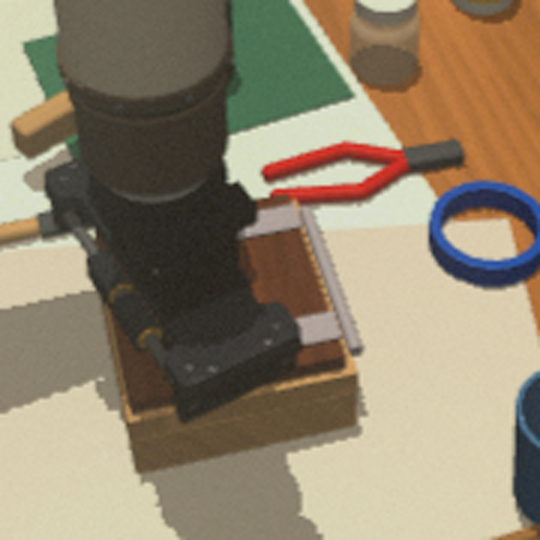

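The lid is shut: the fingertips are at z ≈ 0.074 under 10 N. Next I rise and move to the mallet handle.

```bash
python3 -m jog '0 0 0 40 0; 0 0 0 60 0; 0 5 50 40 0; 0.6 5 55 0 6; 0.6 6 55 0 6'; python3 -m jog '0.6 5 55 0 0; 0.6 5 55 0 0; 0.6 6 48 0 0; 0.6 0 0 -40 0; 0.6 0 0 0 0'; python3 - <<'E'
from h import *
s=r.sense();c=r.capture("wrist");save("w1",c)
print(s["tcp_pos"],s["ee_rot"].round(3).tolist(),c["T_tool_cam"].round(3).tolist())
t=r.capture("top");save("top1",t)
for z,(x,y) in ((.06,(0.51,-.151)),): pass
b=cv2.resize(t["pixels"][225:315,335:425],(396,396),interpolation=cv2.INTER_CUBIC)
o=np.zeros((480,798,3),np.uint8);o[:300,:400]=cv2.resize(c["pixels"],(400,300));o[:396,402:798]=b
cv2.imwrite("pics/c2.png",o[:,:,::-1])
import pickle;pickle.dump((s,c,t),open("c1.pkl","wb"))
E
```

```text
time_s: 4.65
tcp_pos: [0.5317, -0.0454, 0.2204]
ee_rot: [[-0.89, -0.455, 0.003], [-0.455, 0.89, 0.001], [-0.003, -0.0, -1.0]]
wrist_force: [0.6, -0.2, 0.2]
gripper_width: 0.155
gripper_force: 0.0
time_s: 5.28
tcp_pos: [0.5453, 0.1109, 0.1766]
ee_rot: [[-0.891, -0.454, -0.007], [-0.454, 0.891, -0.002], [0.007, 0.001, -1.0]]
wrist_force: [-0.7, 0.3, 1.0]
gripper_width: 0.59
gripper_force: 0.0
[0.54525958 0.11090832 0.17658855] [[-0.891, -0.454, -0.007], [-0.454, 0.891, -0.002], [0.007, 0.001, -1.0]] [[-0.0, -0.965, -0.261, 0.071], [1.0, -0.0, -0.0, -0.0], [0.0, -0.261, 0.965, -0.153], [0.0, 0.0, 0.0, 1.0]]
```

View pics/c2.png

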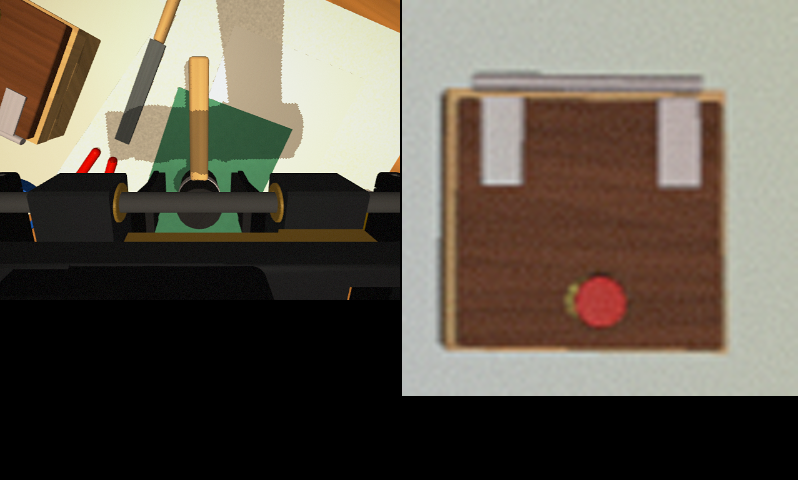

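The lid lies flat with the red cap at crop (600,301), and the handle is centred between the jaws. I'll descend and grip.

```bash
python3 - <<'E'
from h import *
import pickle
s,c,t=pickle.load(open("c1.pkl","rb"))
h=cv2.cvtColor(t["pixels"],cv2.COLOR_RGB2HSV)
m=cv2.inRange(h,(0,140,90),(8,255,255))|cv2.inRange(h,(172,140,90),(180,255,255))
m[:270]=0;m[310:]=0;m[:,:355]=0;m[:,400:]=0
p=cv2.findNonZero(m)[:,0].mean(0);print(p,plane(t,*p,.112))
E
python3 -m jog '0.6 2 1 -50 0; 0.6 0 0 -50 0; 0.6 0 0 -30 0; 0.6 0 0 -12 0; 0.6 0 0 0 0'; python3 -m jog '0 0 0 0 0;0 0 0 0 0;0 0 0 0 0;0 0 0 0 0'
```

```text
[379.69230769 290.84615385] [ 0.51524839 -0.15022915  0.112     ]
time_s: 6.0
tcp_pos: [0.5502, 0.1119, 0.0383]
ee_rot: [[-0.892, -0.453, 0.001], [-0.453, 0.892, 0.0], [-0.001, -0.0, -1.0]]
wrist_force: [-0.3, -0.4, 0.3]
gripper_width: 0.601
gripper_force: 0.0
time_s: 6.5
tcp_pos: [0.5493, 0.1121, 0.0379]
ee_rot: [[-0.891, -0.453, 0.0], [-0.453, 0.891, 0.0], [-0.0, 0.0, -1.0]]
wrist_force: [-1.1, 0.1, 2.1]
gripper_width: 0.277
gripper_force: 29.7
```

```bash
python3 -m jog '0 0 0 25 0; 0 0 0 45 0; 0 0 0 50 0; 0 -5 -10 40 0; 0 -15 -45 0 0'; python3 -m jog '0 -18 -58 0 0; 0 -18 -58 0 0; 0 -18 -58 0 0; 0 -14 -45 0 0; 0 -5 -17 0 0'; python3 -m jog '0 0 0 0 0; 0 0 0 0 0';  python3 - <<'E'
from h import *
t=r.capture("top");s=r.capture("side");print(r.sense()["tcp_pos"])
o=np.zeros((480,798,3),np.uint8);o[:400,:400]=cv2.resize(t["pixels"][210:340,330:460],(400,400));o[:480,402:798]=cv2.resize(s["pixels"][140:380,210:408],(396,480))
cv2.imwrite("pics/c3.png",o[:,:,::-1])
import pickle;pickle.dump((t,s),open("c2.pkl","wb"))
E
```

```text
time_s: 7.12
tcp_pos: [0.5314, 0.0584, 0.2008]
ee_rot: [[-0.89, -0.456, 0.007], [-0.456, 0.89, 0.003], [-0.008, -0.001, -1.0]]
wrist_force: [0.6, -0.9, -3.5]
gripper_width: 0.278
gripper_force: 29.8
time_s: 7.75
tcp_pos: [0.4545, -0.1808, 0.1968]
ee_rot: [[-0.893, -0.45, -0.002], [-0.45, 0.893, 0.001], [0.002, 0.001, -1.0]]
wrist_force: [0.3, -0.0, -2.8]
gripper_width: 0.276
gripper_force: 29.8
time_s: 8.0
tcp_pos: [0.4565, -0.1783, 0.1972]
ee_rot: [[-0.891, -0.454, -0.0], [-0.454, 0.891, 0.0], [0.0, 0.0, -1.0]]
wrist_force: [0.4, 1.1, -2.6]
gripper_width: 0.273
gripper_force: 29.8
[ 0.45670346 -0.17800186  0.19734544]
```

View pics/c3.png

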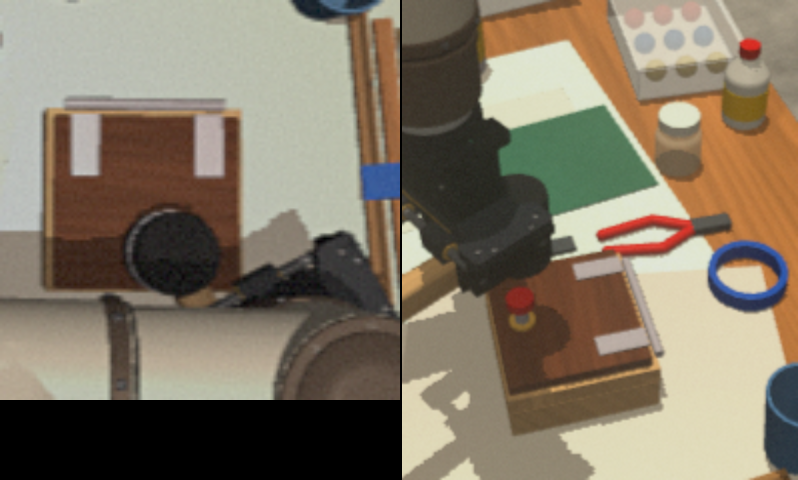

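The top view shows the mallet head at crop (173,252) over the lid, and the side view shows the red cap still up.

```bash
python3 - <<'E'
from h import *
import pickle
t,s=pickle.load(open("c2.pkl","rb"))
m=(t["pixels"].max(2)<50).astype(np.uint8);
p=(330+173/3.077,210+252/3.077)
for z in(.23,.242,.25):print(plane(t,*p,z))
h=cv2.cvtColor(s["pixels"],cv2.COLOR_RGB2HSV)
m=cv2.inRange(h,(0,140,90),(8,255,255))|cv2.inRange(h,(172,140,90),(180,255,255))
m[:275]=0;m[310:]=0;m[:,:255]=0;m[:,280:]=0
p=cv2.findNonZero(m)[:,0].mean(0);print(p,plane(s,*p,.109))
E
```

```text
[ 0.5165328  -0.14582381  0.23      ]
[ 0.51694361 -0.14379844  0.242     ]
[ 0.51721749 -0.14244819  0.25      ]
[268.4969697 289.5030303] [ 0.51029423 -0.15287442  0.109     ]
```

```bash
python3 -m jog '0 -4 -6 0 0; 0 0 0 0 0'; python3 -m jog '0 0 0 -25 0; 0 0 0 -25 0; 0 0 0 -20 0; 0 0 0 0 0'
```

```text
time_s: 8.35
tcp_pos: [0.4521, -0.1849, 0.1974]
ee_rot: [[-0.891, -0.453, -0.0], [-0.453, 0.891, 0.0], [0.0, 0.0, -1.0]]
wrist_force: [0.5, -0.3, -2.5]
gripper_width: 0.274
gripper_force: 29.8
time_s: 8.85
tcp_pos: [0.4522, -0.1849, 0.127]
ee_rot: [[-0.891, -0.453, -0.001], [-0.453, 0.891, -0.0], [0.001, 0.001, -1.0]]
wrist_force: [-0.5, -0.3, -2.3]
gripper_width: 0.273
gripper_force: 30.0
```

```bash
python3 -m jog '0 0 0 -3 0; 0 0 0 0 0'; python3 -m jog '0 0 0 -2 0; 0 0 0 0 0';python3 - <<'E'
from h import *
s=r.sense();print(s["moment"])
t=r.capture("top");s=r.capture("side")
o=np.zeros((480,798,3),np.uint8);o[:400,:400]=cv2.resize(t["pixels"][210:340,330:460],(400,400));o[:480,402:798]=cv2.resize(s["pixels"][220:340,230:329],(396,480))
cv2.imwrite("pics/c4.png",o[:,:,::-1])
E
```

```text
time_s: 9.1
tcp_pos: [0.4527, -0.1851, 0.1253]
ee_rot: [[-0.891, -0.453, 0.001], [-0.453, 0.891, -0.0], [-0.001, -0.001, -1.0]]
wrist_force: [-0.0, 0.4, 0.7]
gripper_width: 0.276
gripper_force: 30.0
time_s: 9.35
tcp_pos: [0.4527, -0.1852, 0.1232]
ee_rot: [[-0.891, -0.453, 0.001], [-0.453, 0.891, -0.0], [-0.001, -0.001, -1.0]]
wrist_force: [-1.8, -0.1, 5.3]
gripper_width: 0.274
gripper_force: 30.0
[0.100131   0.48642655 0.03124259]
```

View pics/c4.png

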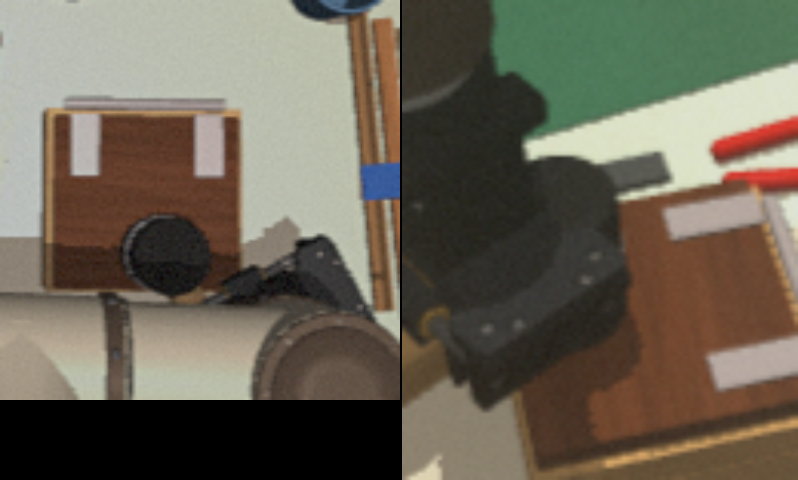

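The head is over the cap and the cap is hidden. I'll press a little further to find the end stop.

```bash
python3 -m jog '0 0 0 -2 0; 0 0 0 0 0'; python3 -m jog '0 0 0 -2 0; 0 0 0 0 0'
```

```text
time_s: 9.7
tcp_pos: [0.4517, -0.1856, 0.121]
ee_rot: [[-0.891, -0.453, -0.001], [-0.453, 0.891, -0.001], [0.001, -0.0, -1.0]]
wrist_force: [-3.8, -1.7, 6.7]
gripper_width: 0.275
gripper_force: 30.0
time_s: 9.95
tcp_pos: [0.4509, -0.1859, 0.119]
ee_rot: [[-0.891, -0.453, -0.003], [-0.453, 0.891, -0.001], [0.003, 0.0, -1.0]]
wrist_force: [-5.0, -3.7, 7.7]
gripper_width: 0.274
gripper_force: 30.0
```

```bash
python3 -m jog '0 0 0 25 0; 0 0 0 30 0; 0 0 0 23 0; 0 0 0 0 0';python3 - <<'E'
from h import *
t=r.capture("top");s=r.capture("side")
o=np.zeros((480,798,3),np.uint8);o[:400,:400]=cv2.resize(t["pixels"][210:340,330:460],(400,400));o[:480,402:798]=cv2.resize(s["pixels"][220:340,230:329],(396,480))
cv2.imwrite("pics/c5.png",o[:,:,::-1])
h=cv2.cvtColor(s["pixels"],cv2.COLOR_RGB2HSV)
m=cv2.inRange(h,(0,140,70),(8,255,255))|cv2.inRange(h,(172,140,70),(180,255,255))
m[:275]=0;m[315:]=0;m[:,:255]=0;m[:,285:]=0
q=cv2.findNonZero(m)[:,0];p=q.mean(0);print(p,len(q))
for z in (.084,.088,.109):print(plane(s,*p,z))
E
```

```text
time_s: 10.45
tcp_pos: [0.4531, -0.1849, 0.197]
ee_rot: [[-0.892, -0.453, 0.003], [-0.453, 0.892, 0.0], [-0.003, -0.001, -1.0]]
wrist_force: [-0.3, 0.9, -3.0]
gripper_width: 0.27
gripper_force: 30.0
[269.35632184 297.1091954 ] 174
[ 0.51044377 -0.15094505  0.084     ]
[ 0.51006156 -0.15431182  0.088     ]
[ 0.50805495 -0.17198737  0.109     ]
```

View pics/c5.png

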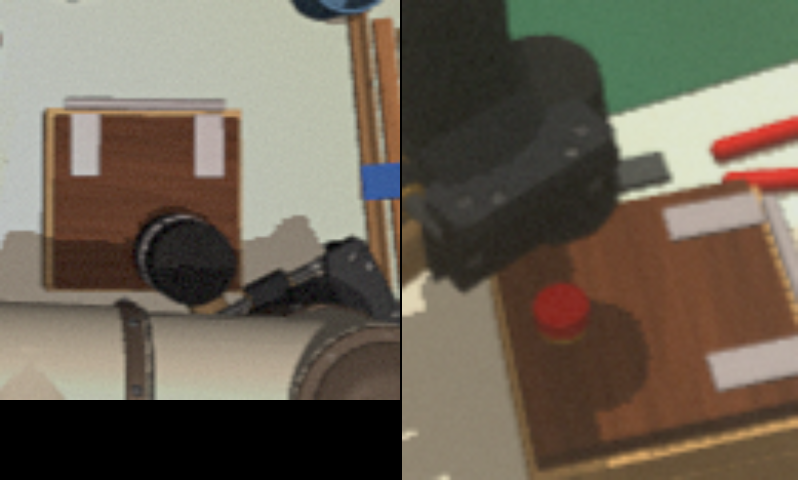

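The pin appears home: the cap's centroid moved down 7.6 px in the side view, about 22 mm. That is close to the 21 mm limit, so I'll give it a second blow.

```bash
python3 -m jog '0 0 0 -20 0; 0 0 0 -35 0; 0 0 0 -29 0; 0 0 0 0 0'; python3 -m jog '0 0 0 25 0; 0 0 0 30 0; 0 0 0 29 0; 0 0 0 0 0';python3 - <<'E'
from h import *
import pickle
s0=pickle.load(open("c2.pkl","rb"))[1];t=r.capture("top");s=r.capture("side")
for c in(s0,s):
    P=c["pixels"][270:325,250:290].astype(float);w=np.clip(P[:,:,0]-2.5*P[:,:,1]-10,0,60)
    m=(w>15).astype(np.uint8);n,l,st,ce=cv2.connectedComponentsWithStats(m);i=1+st[1:,4].argmax();w=w*(l==i)
    y,x=np.mgrid[:55,:40];print((w*x).sum()/w.sum()+250,(w*y).sum()/w.sum()+270,st[i])
p=[ ]
f,cx,cy,o,R=cam(s)
for z in(.109,.088,.084):
    q=R.T@(np.array([.5115,-.1515,z])-o);print(z,f*q[:2]/q[2]+[cx,cy])
o=np.zeros((480,798,3),np.uint8);o[:400,:400]=cv2.resize(t["pixels"][210:340,330:460],(400,400));o[:480,402:798]=cv2.resize(s["pixels"][200:320,230:329],(396,480))
cv2.imwrite("pics/c6.png",o[:,:,::-1])
E
```

```text
time_s: 11.05
tcp_pos: [0.4495, -0.1848, 0.1092]
ee_rot: [[-0.892, -0.452, -0.008], [-0.452, 0.892, 0.001], [0.007, 0.005, -1.0]]
wrist_force: [1.2, 0.3, -1.9]
gripper_width: 0.271
gripper_force: 30.0
time_s: 11.55
tcp_pos: [0.454, -0.1851, 0.1986]
ee_rot: [[-0.891, -0.453, 0.006], [-0.453, 0.891, -0.001], [-0.005, -0.003, -1.0]]
wrist_force: [0.4, 0.1, -2.1]
gripper_width: 0.272
gripper_force: 30.0
268.57926306769497 288.15652670665526 [13 14 12 10 80]
269.2095952023988 295.81619190404797 [14 21 12 11 77]
0.109 [268.96665802 288.84971792]
0.088 [269.78623264 295.88632848]
0.084 [269.9394966  297.20220476]
```

View pics/c6.png

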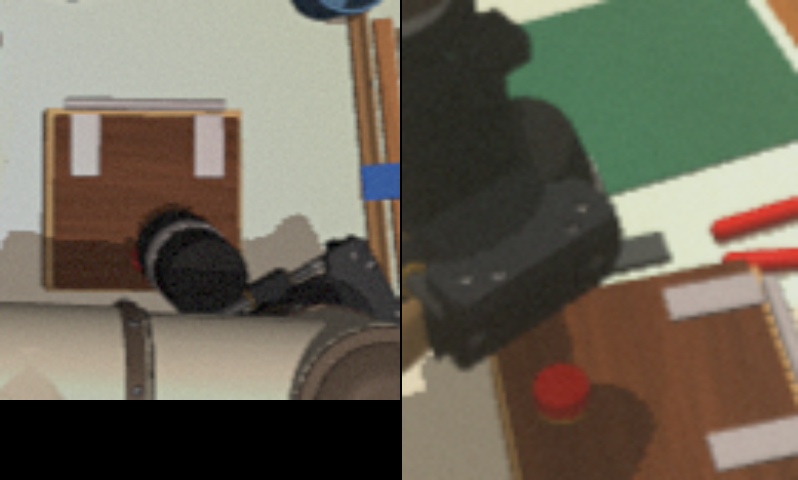

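The second blow did not move the cap (still about 23 mm down in the side view) and only tilted the mallet in the grip. I'll check for the stop with a slow press at a shorter lever.

```bash
python3 -m jog '0 11 6 -40 0; 0 0 0 -40 0; 0 0 0 -8 0; 0 0 0 0 0'; python3 -m jog '0 0 0 -2 0; 0 0 0 0 0';python3 -m jog '0 0 0 -2 0; 0 0 0 0 0';python3 -m jog '0 0 0 -2 0; 0 0 0 0 0'
```

```text
time_s: 12.15
tcp_pos: [0.4629, -0.1791, 0.108]
ee_rot: [[-0.891, -0.453, -0.002], [-0.453, 0.891, -0.0], [0.002, 0.001, -1.0]]
wrist_force: [0.7, 0.9, -1.8]
gripper_width: 0.277
gripper_force: 30.0
time_s: 12.4
tcp_pos: [0.4635, -0.1791, 0.1069]
ee_rot: [[-0.892, -0.453, 0.001], [-0.453, 0.892, 0.0], [-0.001, -0.0, -1.0]]
wrist_force: [0.0, 0.5, -3.0]
gripper_width: 0.27
gripper_force: 30.0
time_s: 12.65
tcp_pos: [0.4638, -0.1792, 0.1055]
ee_rot: [[-0.891, -0.454, 0.002], [-0.454, 0.891, -0.0], [-0.001, -0.001, -1.0]]
wrist_force: [-1.5, 0.0, 4.3]
gripper_width: 0.273
gripper_force: 30.0
time_s: 12.9
tcp_pos: [0.4635, -0.1794, 0.1042]
ee_rot: [[-0.891, -0.454, 0.001], [-0.454, 0.891, -0.001], [-0.001, -0.001, -1.0]]
wrist_force: [-5.0, 0.3, 9.5]
gripper_width: 0.275
gripper_force: 31.2
```

```bash
python3 -m jog '0 0 0 -2 0; 0 0 0 0 0'; python3 -m jog '0 0 0 40 0; 0 0 0 40 0; 0 0 0 30 0; 0 0 0 0 0';python3 - <<'E'
from h import *
s=r.capture("side")
P=s["pixels"][270:325,250:290].astype(float);w=np.clip(P[:,:,0]-2.5*P[:,:,1]-10,0,60)
m=(w>15).astype(np.uint8);n,l,st,ce=cv2.connectedComponentsWithStats(m);i=1+st[1:,4].argmax();w=w*(l==i)
y,x=np.mgrid[:55,:40];print((w*x).sum()/w.sum()+250,(w*y).sum()/w.sum()+270)
E
```

```text
time_s: 13.15
tcp_pos: [0.4637, -0.1796, 0.1037]
ee_rot: [[-0.891, -0.455, 0.002], [-0.455, 0.891, -0.001], [-0.001, -0.002, -1.0]]
wrist_force: [-8.4, 0.8, 19.3]
gripper_width: 0.275
gripper_force: 33.3
time_s: 13.65
tcp_pos: [0.4646, -0.1791, 0.2124]
ee_rot: [[-0.891, -0.453, 0.006], [-0.453, 0.891, -0.0], [-0.005, -0.003, -1.0]]
wrist_force: [0.8, 0.6, -3.3]
gripper_width: 0.272
gripper_force: 30.0
269.5469981807156 296.77198302001216
```

The pin held 22 N without giving, and the cap has now dropped 8.6 px, about 25 mm, so it is fully home. The mallet is tilted in the grip, so I'll level it by pressing the handle's tail gently onto the lid's far corner. The head will hang clear of the press.

```bash
python3 -m jog '0 45 33 0 0; 0 47 35 0 0; 0 47 35 0 0; 0 47 35 0 0; 0 0 0 -40 0'; python3 -m jog '0 0 0 -35 0; 0 0 0 -8 0; 0 0 0 -8 0; 0 0 0 -8 0; 0 0 0 -8 0'; python3 -m jog '0 0 0 -8 0; 0 0 0 -8 0; 0 0 0 -5 0;  0 0 0 0 0'; python3 - <<'E'
from h import *
import pickle
t=r.capture("top");s=r.capture("side")
pickle.dump((t,s),open("c3.pkl","wb"))
o=np.zeros((480,798,3),np.uint8);o[:400,:400]=cv2.resize(t["pixels"][180:310,290:420],(400,400));o[:480,402:798]=cv2.resize(s["pixels"][140:332,230:388],(396,480))
cv2.imwrite("pics/c7.png",o[:,:,::-1])
E
```

```text
time_s: 14.32
tcp_pos: [0.6536, -0.0381, 0.1695]
ee_rot: [[-0.89, -0.456, 0.005], [-0.456, 0.89, 0.001], [-0.005, -0.002, -1.0]]
wrist_force: [-0.1, 0.1, -3.3]
gripper_width: 0.277
gripper_force: 30.0
time_s: 14.95
tcp_pos: [0.6509, -0.0409, 0.1049]
ee_rot: [[-0.891, -0.454, 0.005], [-0.454, 0.891, 0.0], [-0.004, -0.002, -1.0]]
wrist_force: [0.9, 0.0, -0.1]
gripper_width: 0.271
gripper_force: 30.0
time_s: 15.45
tcp_pos: [0.6488, -0.0411, 0.0817]
ee_rot: [[-0.892, -0.453, -0.002], [-0.453, 0.892, -0.0], [0.001, 0.001, -1.0]]
wrist_force: [0.2, 0.6, -1.7]
gripper_width: 0.277
gripper_force: 30.0
```

View pics/c7.png

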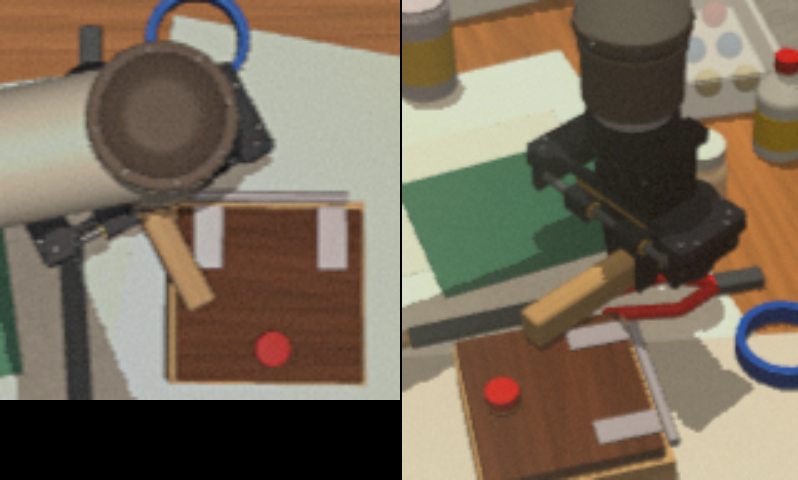

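The tail rests on the lid's far corner, and the red cap sits low on the lid. I'll carry the mallet to the mat and lower it while watching the force.

```bash
python3 -m jog '0 0 0 35 0; 0 0 0 40 0; 0 -20 30 5 0; 0 -30 46 0 0; 0 -30 46 0 0'; python3 -m jog '0 -27 44 0 0; 0 0 0 -40 0; 0 0 0 -35 0; 0 0 0 -35 0; 0 0 0 0 0'; python3 - <<'E'
from h import *
s=r.sense();print(s["tcp_pos"],s["wrist_force"],s["moment"])
c=r.capture("side");save("side9",c);t=r.capture("top");save("top9",t)
E
python3 -m jog '0 0 0 -2 0; 0 0 0 0 0'; python3 -m jog '0 0 0 -2 0; 0 0 0 0 0'
```

```text
time_s: 16.18
tcp_pos: [0.5679, 0.0817, 0.1623]
ee_rot: [[-0.892, -0.452, -0.001], [-0.452, 0.892, 0.0], [0.001, 0.001, -1.0]]
wrist_force: [0.8, 1.0, -2.6]
gripper_width: 0.271
gripper_force: 30.0
time_s: 16.8
tcp_pos: [0.5398, 0.1237, 0.0499]
ee_rot: [[-0.892, -0.452, -0.007], [-0.452, 0.892, -0.003], [0.008, 0.0, -1.0]]
wrist_force: [0.1, 0.2, -2.1]
gripper_width: 0.277
gripper_force: 30.0
[0.53975899 0.12371133 0.04991914] [ 0.05348815  0.16651996 -2.12503773] [-0.01447     0.14381795  0.010832  ]
time_s: 17.15
tcp_pos: [0.5428, 0.1252, 0.0517]
ee_rot: [[-0.892, -0.453, 0.002], [-0.453, 0.892, 0.001], [-0.002, 0.0, -1.0]]
wrist_force: [0.2, -0.4, -2.1]
gripper_width: 0.275
gripper_force: 30.0
time_s: 17.4
tcp_pos: [0.5422, 0.1249, 0.0486]
ee_rot: [[-0.891, -0.453, 0.0], [-0.453, 0.891, 0.0], [-0.0, 0.0, -1.0]]
wrist_force: [0.3, -1.2, -3.2]
gripper_width: 0.273
gripper_force: 30.0
```

```bash
for i in 1; do python3 -m jog '0 0 0 -4 0; 0 0 0 -3 0; 0 0 0 0 0'; done; python3 -m jog '0 0 0 -2 0; 0 0 0 0 0';  python3 -m jog '0 0 0 -2 0; 0 0 0 0 0'; python3 -m jog '0 0 0 -2 0; 0 0 0 0 0'
```

```text
time_s: 17.77
tcp_pos: [0.5419, 0.1248, 0.0409]
ee_rot: [[-0.891, -0.453, -0.001], [-0.453, 0.891, -0.001], [0.001, -0.0, -1.0]]
wrist_force: [-0.3, 0.4, -2.9]
gripper_width: 0.275
gripper_force: 30.0
time_s: 18.02
tcp_pos: [0.5422, 0.1249, 0.0393]
ee_rot: [[-0.891, -0.453, -0.0], [-0.453, 0.891, -0.0], [0.0, -0.0, -1.0]]
wrist_force: [-0.6, 0.1, -3.2]
gripper_width: 0.273
gripper_force: 30.0
time_s: 18.27
tcp_pos: [0.5421, 0.1249, 0.0373]
ee_rot: [[-0.891, -0.453, -0.0], [-0.453, 0.891, -0.0], [0.0, 0.0, -1.0]]
wrist_force: [-0.5, -0.5, -2.4]
gripper_width: 0.269
gripper_force: 30.0
time_s: 18.52
tcp_pos: [0.5424, 0.125, 0.0361]
ee_rot: [[-0.891, -0.453, 0.001], [-0.453, 0.891, 0.0], [-0.001, -0.0, -1.0]]
wrist_force: [-2.0, -1.0, 2.8]
gripper_width: 0.272
gripper_force: 30.0
```

It touches the mat at TCP z ≈ 0.037 against 0.038 when I gripped it, so it is nearly level. I'll release and retreat.

```bash
python3 -m jog '0.6 0 0 0 0; 0.6 0 0 0 0; 0.6 0 0 0 0; 0.6 0 0 0 0'; python3 -m jog '0.6 0 0 20 0; 0.6 0 0 40 0; 0.6 0 0 60 0; 0.6 -30 0 50 0; 0.6 -40 0 0 0'; python3 -m jog '0.6 -30 -55 0 0; 0.6 -25 -55 0 0; 0.6 -25 -55 0 0; 0.6 -10 -55 0 0; 0.6 0 -50 0 0';python3 -m jog '0.6 0 -60 0 0; 0.6 0 -60 0 0; 0.6 0 -60 0 0; 0.6 0 0 0 0'; python3 - <<'E'
from h import *
import pickle
t=r.capture("top");s=r.capture("side");save("topF",t);save("sideF",s)
d=pickle.load(open("c0.pkl","rb"))["top"]
for c in(d,t):
    h=cv2.cvtColor(c["pixels"],cv2.COLOR_RGB2HSV);m=cv2.inRange(h,(0,0,0),(180,255,60));k=np.zeros_like(m);k[230:285,235:290]=255;m&=k
    n,l,st,ce=cv2.connectedComponentsWithStats(m);i=1+st[1:,4].argmax();print(st[i],plane(c,*ce[i],.083))
    m=cv2.inRange(h,(8,60,120),(25,255,255));k[:]=0;k[250:325,262:305]=255;m&=k
    n,l,st,ce=cv2.connectedComponentsWithStats(m);i=1+st[1:,4].argmax()
    print([plane(c,*p,.058).round(3).tolist() for p in cv2.boxPoints(cv2.minAreaRect(cv2.findNonZero((l==i).astype(np.uint8))))])
D=cv2.absdiff(d["pixels"],t["pixels"]).max(2);D=cv2.morphologyEx((D>70).astype(np.uint8),cv2.MORPH_OPEN,np.ones((3,3)))
n,l,st,ce=cv2.connectedComponentsWithStats(D);print([x.tolist() for x in st[1:] if x[4]>25])
E
```

```text
time_s: 19.02
tcp_pos: [0.5424, 0.125, 0.0354]
ee_rot: [[-0.891, -0.453, 0.0], [-0.453, 0.891, 0.0], [-0.0, -0.0, -1.0]]
wrist_force: [0.3, -0.1, -0.4]
gripper_width: 0.575
gripper_force: 0.0
time_s: 19.65
tcp_pos: [0.4743, 0.1262, 0.2097]
ee_rot: [[-0.892, -0.453, 0.009], [-0.453, 0.892, 0.005], [-0.01, 0.0, -1.0]]
wrist_force: [-0.2, 1.3, -0.3]
gripper_width: 0.601
gripper_force: 0.0
time_s: 20.27
tcp_pos: [0.3813, -0.1465, 0.206]
ee_rot: [[-0.891, -0.453, 0.002], [-0.453, 0.891, 0.0], [-0.002, -0.001, -1.0]]
wrist_force: [0.3, 0.3, 0.2]
gripper_width: 0.598
gripper_force: 0.0
time_s: 20.78
tcp_pos: [0.3817, -0.3282, 0.2047]
ee_rot: [[-0.894, -0.448, -0.001], [-0.448, 0.894, -0.0], [0.001, 0.0, -1.0]]
wrist_force: [-1.1, 0.9, -0.3]
gripper_width: 0.601
gripper_force: 0.0
[247 244  26  23 447] [0.60743548 0.14071082 0.083     ]
[[0.577, 0.141, 0.058], [0.587, 0.121, 0.058], [0.453, 0.051, 0.058], [0.442, 0.072, 0.058]]
[243 247  26  23 454] [0.59959843 0.15046504 0.083     ]
[[0.569, 0.152, 0.058], [0.579, 0.131, 0.058], [0.444, 0.062, 0.058], [0.434, 0.082, 0.058]]
[[370, 241, 33, 27, 315], [348, 242, 15, 25, 205], [408, 249, 11, 20, 162], [383, 250, 4, 8, 31], [243, 256, 10, 13, 55], [265, 265, 22, 38, 188], [347, 268, 61, 37, 2004], [258, 270, 20, 34, 165], [275, 305, 13, 19, 93], [394, 308, 28, 53, 841], [423, 311, 105, 54, 1198], [409, 351, 16, 10, 101], [414, 357, 67, 123, 3692], [480, 358, 64, 43, 1665], [603, 466, 24, 14, 123]]
```

The mallet stands as it did at the start, about 6 mm from the mat's centre, and the bystanders have not moved. I'm handing in.

```bash
python3 -c "
from station import r
print(r.finish_job())"
```

```text
the job is handed in; nothing more can be done
None
```

The job is handed in, with no verdict returned: by my measurements the lid is shut, the pin is about 25 mm down and held 22 N, the mallet stands on the mat about 6 mm from its centre, and the bystanders show no movement.

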